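# Raise the camera on its desk stand to the upper setting and hold it for locking

## Robot

A 6-joint arm with a two-finger parallel gripper is mounted at the origin on a cart in front of the work surface, level with it; the furniture and walls round the work are solid. World frame = base frame: x ahead of the robot, y to its left, z up, the work surface at z = 0. Lengths are in m, angles in rad, forces in N, time in s.
With the tool pointing down it reaches from about 0.225 to 0.875 m from the base axis. Payload 3.4 kg.
Tool frame: the origin (TCP) lies at the very end of the fingers, on their centre line; the grasp point (between the pads) lies 19 mm behind it; z points along the fingers, y is the line along which they close (so a half turn about z gives the same grasp; the last joint's range is limited). The gripper opens to 85 mm and grips with 20 to 120 N. Pads are 22 mm wide; open, the fingers measure 114 mm over their backs; the gripper's body (76 mm by 85 mm) begins 54 mm behind the grasp point. The pads swing forward as they close: fully open they stand 13 mm farther back than shut.
Start: joints at [0.989, 0.276, 1.505, -0, 1.361, -0.121], TCP at [0.256, 0.515, 0.231] pointing down, gripper open.
Joint ranges: [-2.89, 2.89], [-0.75, 2.08], [0.22, 2.7], [-1.18, 4.32], [0.11, 2.71], [-2.7, 2.7]. Speed limits (rad/s): [2.57, 2.57, 3.14, 3.14, 3.14, 3.14].

## Interface

Orientations are given as a unit quaternion [w, x, y, z].
In Python, from rig import manip gives the robot as it stands. The module is installed in compiled form; this text tells all that it offers.
- The arm moves only by the tool play_rows, never from a script. Its argument "motion" is a list of rows, each a list of 5 numbers: the shift along the tool's x, y, z in units of 40 mm (1.0 is 40 mm), then the turn about the tool's z in units of 10 degrees (1.0 is 10 degrees), then the finger opening in mm, from 0 to 85.4. A call has 1 to 5 rows; each row is the pose to reach, as a shift and turn from the pose commanded when the call began, along the tool's axes at that moment; what a row does not reach only later rows make up. A row lasts 1/8 s, in which the tool goes at most 62.5 mm and 10.7 degrees, less where a joint would pass 70% of its speed; a pose out of reach is approached as far as the arm can. A call with a gripper value outside its range is refused whole. The fingers move at their own pace and stop on an object; "newtons" is the grip in N (left out, the last holds). Time passes only in rows, so rows that repeat a pose let the fingers close. It gives the time, the measured TCP pose, the force, the opening and the grip force at its end, in the units of the state.
- manip.get_state(): the state, without advancing time (a new reading comes with each control period).
- manip.get_image(name): name is "side" or "top"; returns a dict with "img" (384x512x3 uint8, red, green, blue), "range_z" (384x512 float32, m along the optical axis (not along the pixel's ray), 0 where there is no reading), "fx", "fy", "cx", "cy" (pixels), "D" ([k1, k2, p1, p2, k3] as OpenCV has them; the pictures are not rectified), "R" (3x3) and "t" (3): a world point X has camera coordinates R X + t. Camera axes: x right, y down, z forward; pixel columns grow to the right and rows downward; lengths in m; the calibration is good to about 2 mm. A picture is of the moment at which its call begins.
- manip.sign_off(): hands the job in; it is judged then, once.
The state is a dict: "clock": time; "qpos": joint angles; "qd": joint speeds; "effort": joint torques, N m; "position": TCP position; "ee_rot": TCP orientation; "contact_force": force on the tool from outside, world axes, zero at the start; "moment": the same for the moment, N m; "width": finger opening in m; "gripper_force": force on a finger pad.
Only numpy, scipy, OpenCV 4.12 (cv2) and the standard library are available. Lean on these libraries where they do the work, as an engineer would, in place of code of your own. Each camera call takes 0.05 s, during which the arm holds its last target. There are 200 camera calls.

## Task

The video-call camera sits too low: bring it to its upper setting. Swing the stand's catch clear of the groove in the rod and leave it open, then take hold of the camera and draw its rod straight up out of the column, without forcing it, until the rod's second (lower) groove stands level with the catch plate, so that the plate could swing into it. Do not pull the rod right out; finish while still holding the camera at that height, because I will swing the catch back in myself, and leave the other things on the desk alone.

Things in the scene. Friction and masses are not known exactly. Their poses are not given: they have to be found in the camera images.
- stand: Camera stand, fixed on the desk: grey round foot (120 mm across, 14 mm high), aluminium column (26 mm across) with a 17 mm bore (floor at z 14, mouth at z 114 mm), black collar (35 mm across, z 92 to 112 mm) with a lug that carries the catch. Origin: underside of the foot, on the column's axis; z up; -x is its front, where the catch's tail points when closed.
- catch_hinge (a point): The catch's pivot (vertical axis), on the stand at x = -26 mm, z = 118 mm.
- catch (a joint): The catch: steel plate 4 mm thick (stand z 118 to 122 mm) on a vertical pivot. 0: closed, its fork straddles the rod's groove and blocks the rod. Grows counter-clockwise from above (tail swings from the stand's -x to its -y) to a stop at 1.0 rad; from 0.55 rad the rod is free; open means over 0.6. Light friction (about 1 N at the tab) keeps it where it is left.
- catch_tab (a point): Centre of the white upright thumb tab on the catch's tail, 45 mm from the pivot (71 mm from the column's axis when closed), at stand z = 128 mm. The tab is 14 mm along the tail, 8 mm across it, from z 122 to 136 mm; the tail under it is 11 mm wide, with free air below down to the foot.
- camera_rod: Camera and rod, one rigid piece of about 0.2 kg; it can turn and slide in the bore. Origin: centre of the rod's lower end, z up, lens looks to -x. Steel rod 16 mm across, 119 mm long, two grooves 10 mm high, 8.5 mm neck, centred 51 mm and 106 mm above the lower end. It starts on the bore's floor with the catch in the upper groove: it must rise 55 mm and then sits 45 mm deep.
- camera_body (a point): Centre of the camera housing, on the rod's axis, 136 mm above the rod's lower end: a white box with rounded edges and a black front panel, 26 mm thick along the rod's x (grip it here), 84 mm long along its y, 26 mm high; the lens is flush in the -x face.
- lower_groove (a point): Centre of the rod's second, lower groove, on the rod's axis.
- catch_level (a point): The point on the column's axis at the mid-height of the catch plate (stand z = 120 mm); fixed to the stand.
- sticky_pad: Bystander: pad of sticky notes, 78 x 78 x 13 mm, near the stand. Origin under its centre.
- marker: Bystander: white marker pen with a black cap, 135 mm long, 17 mm thick, near the stand. Origin under its centre.
- mug: Bystander: white mug, 78 mm across, 101 mm high. Origin under its centre.
- glue_stick: Bystander: lying white glue stick, 91 mm long, 26 mm thick. Origin under its centre.
- correction_bottle: Bystander: small upright white bottle with a black cap, 30 mm across, 64 mm high. Origin under its centre.
- clip_tin: Bystander: round lidded tin, 71 mm across, 33 mm high. Origin under its centre.
Things that resemble listed ones, but are neither listed nor needed, are in the scene too. What is shaped like the camera_rod but red is not meant.

How it is judged:
On the way, in this order (a step that is already met when the one before it is completed fails the run):
1. the catch is swung clear of the rod's groove while the rod is still down (value of joint catch above 0.6 rad and z of lower_groove in the frame of catch_level below -0.045 m), for 0.2 s.
2. the rod is drawn up in the column by the gripper (z of lower_groove in the frame of catch_level above -0.03 m and contact force between the fingers and camera_rod above 1 N and horizontal distance between lower_groove and catch_level below 0.003 m), for 0.1 s.
At the end, for the whole second after the job is handed in: The gripper holds the camera still: the middle of the rod's lower groove within 3 mm of the catch plate's mid-height (the plate's play in the groove), the rod upright in its bore (within 0.05 rad, 3 mm of the axis), the catch open by over 0.6 rad (z of lower_groove in the frame of catch_level between -0.003 and 0.003 m and horizontal distance between lower_groove and catch_level below 0.003 m and angle between the z axis of camera_rod and the z axis of stand, either way round below 0.05 rad and value of joint catch above 0.6 rad and contact force between the fingers and camera_rod above 1 N and linear speed of camera_rod below 0.02 m/s); the arm keeps its last pose, push and grip.
It fails at once if the rod is pulled right out of the column (z of lower_groove in the frame of catch_level above 0.035 m).
It fails at once if the rod is forced against the catch or the column (over 30 N) (contact force between camera_rod and stand above 30 N).
It fails at once if another thing on the desk is pushed more than 30 mm away (distance of any of sticky_pad, marker, mug, glue_stick, correction_bottle, clip_tin from where it was at the start of the episode above 0.03 m).
It also fails if it takes over 54 s, if anything falls off the work surface, if the arm or the gripper's body presses on something with over 40 N, if the wrist force passes 120 N, or if a joint passes its speed limit or range.

## Working session

There is one attempt and no reset: what is moved stays moved. The work goes in short steps, Python scripts to look and compute and a tool call to move; the robot and the scene stay as the last step left them, time stands still between calls to the robot, and variables do not carry over. Pictures are saved under pics/ and viewed, at most 10 in all, crops included, and the job is handed in when it is done.

Besides the shell and the picture viewer there is one more tool, called after "Call:" by a JSON object that holds its "api" and its "payload". play_rows: Moves the arm, as the interface text tells. Its arguments: {"type":"object","properties":{"motion":{"type":"array","items":{"type":"array","items":{"type":"number"}}},"newtons":{"type":"number"}},"required":["motion"]}

```bash
mkdir -p pics
cat > h.py <<'E'
import numpy as np, cv2, pickle
from rig import manip
def snap(n,tag):
    d=manip.get_image(n); pickle.dump(d,open(f'pics/{tag}.pkl','wb'))
    cv2.imwrite(f'pics/{tag}.png',d['img'][:,:,::-1]); return d
def load(tag): return pickle.load(open(f'pics/{tag}.pkl','rb'))
def crop(tag,x0,y0,x1,y1,s,out):
    im=load(tag)['img'][y0:y1,x0:x1,::-1]
    cv2.imwrite(f'pics/{out}.png',cv2.resize(im,None,fx=s,fy=s,interpolation=cv2.INTER_CUBIC))
def ray(d,u,v):
    K=np.array([[d['fx'],0,d['cx']],[0,d['fy'],d['cy']],[0,0,1.]])
    p=cv2.undistortPoints(np.array([[[u,v]]],float),K,np.array(d['D'],float)).ravel()
    R=np.array(d['R']);return -R.T@np.array(d['t']), R.T@np.array([p[0],p[1],1])
def pz(d,u,v,z):
    o,r=ray(d,u,v); return o+r*(z-o[2])/r[2]
def pd(d,u,v):
    o,r=ray(d,u,v); return o+r*d['range_z'][int(round(v)),int(round(u))]
def tri(d1,p1,d2,p2):
    o1,r1=ray(d1,*p1);o2,r2=ray(d2,*p2)
    s=np.linalg.lstsq(np.c_[r1,-r2],o2-o1,rcond=None)[0]
    a=o1+r1*s[0];b=o2+r2*s[1];return (a+b)/2,np.linalg.norm(a-b)
def proj(d,X):
    K=np.array([[d['fx'],0,d['cx']],[0,d['fy'],d['cy']],[0,0,1.]])
    return cv2.projectPoints(np.array(X,float).reshape(-1,1,3),cv2.Rodrigues(np.array(d['R']))[0],np.array(d['t'],float),K,np.array(d['D'],float))[0].reshape(-1,2)
E
python3 - <<'E'
from h import *
a=snap('side','s0');b=snap('top','t0')
for d in(a,b): print(d['fx'],d['cx'],d['cy'],d['D'],-np.array(d['R']).T@d['t'],np.array(d['R']).round(3).tolist())
print(manip.get_state())
cv2.imwrite('pics/both.png',cv2.resize(np.hstack([a['img'],b['img']])[:,:,::-1],(800,300)))
E
```

```text
359.12390232689745 261.5161946501776 194.24019414043647 [0.02350521 0.         0.         0.         0.        ] [ 0.36849577 -0.97439008  0.4847084 ] [[0.975, -0.221, 0.007], [-0.088, -0.419, -0.904], [0.202, 0.881, -0.428]]
383.0729729404153 257.20706341642267 193.6153376122338 [-0.04071433  0.          0.          0.          0.        ] [ 0.32022087 -0.24701907  1.15456718] [[0.05, -0.999, 0.006], [-0.978, -0.051, -0.203], [0.203, 0.005, -0.979]]
{'clock': 0.1, 'qpos': array([ 9.88999019e-01,  2.76535370e-01,  1.50602573e+00,  2.85218931e-06,
        1.36069371e+00, -1.21024111e-01]), 'qd': array([-0.00062613, -0.0004327 , -0.00282326, -0.00055232, -0.00055573,
        0.00013506]), 'effort': array([ 2.58665161e-03, -4.17699015e+01, -2.46405101e+01,  2.26844736e-05,
        5.73290090e-03,  1.26006930e-05]), 'position': array([0.25542059, 0.51462288, 0.2305165 ]), 'ee_rot': array([-2.87383922e-04,  2.28354136e-01,  9.73577782e-01, -7.79805876e-04]), 'contact_force': array([ 0.69312914, -0.19314575,  0.45421638]), 'moment': array([0.00766364, 0.00945255, 0.00951573]), 'gripper_force': 0.0, 'width': 0.08542818324677803}
```

View pics/s0.png

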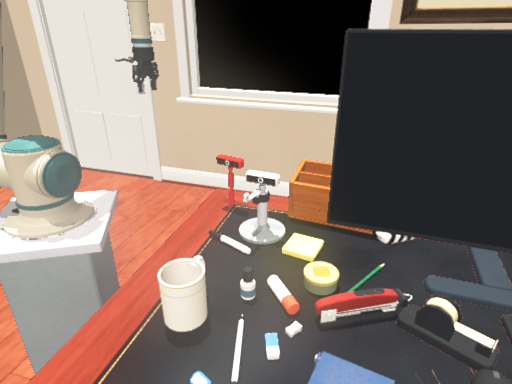

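View pics/t0.png

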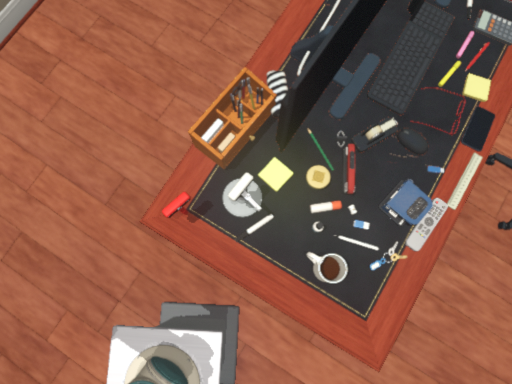

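The white camera on the stand is at side (263,180) and top (240,187). The possible confusions are the red copy at side (230,162) / top (177,205) and small white items such as the marker at (235,242). I choose the white one on the grey foot and check it in a close crop.

Run:
```python
from h import *
crop('s0',222,160,302,250,6,'c1');crop('t0',205,155,285,245,6,'c2')
a=cv2.imread('pics/c1.png');b=cv2.imread('pics/c2.png')
o=np.hstack([a,b]);print(o.shape);cv2.imwrite('pics/c12.png',cv2.resize(o,(800,450)))
```

```text
(540, 960, 3)
```

View pics/c12.png

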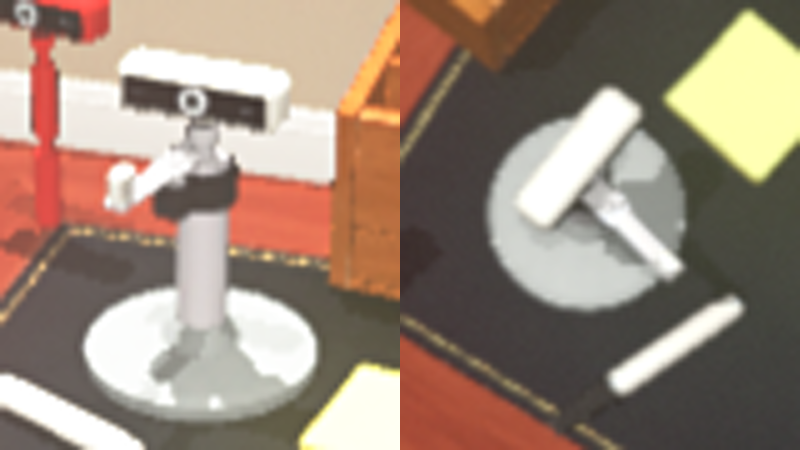

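Run:
```python
from h import *
s=load('s0');t=load('t0')
print('tab tri',tri(s,(246.2,197.4),t,(259.4,208.4)))
print('tab depth',pd(s,246,197),pd(t,259,208))
print('foot top', pz(t,242.2,197.8,.014), 'side',pz(s,222+200/5,160+350/5,.014))
print('cam ctr side front', pd(s,261,180),'lens tri')
def cloud(d,u0,v0,u1,v1):
    return np.array([[*pd(d,u,v),u,v] for v in range(v0,v1) for u in range(u0,u1)])
C=cloud(t,205,155,285,245)
def rect(P):
    r=cv2.minAreaRect((P[:,:2]*1000).astype(np.float32));return r
for lo,hi in((.14,.2),(.105,.14),(.005,.03)):
    P=C[(C[:,2]>lo)&(C[:,2]<hi)];print(lo,len(P),P[:,:3].mean(0),np.median(P[:,2]),rect(P))
P=C[(C[:,2]>.105)&(C[:,2]<.14)];print(P.round(3).tolist()[:60])
S=cloud(s,222,160,302,250)
P=S[(S[:,2]>.14)&(S[:,2]<.2)&(S[:,1]<P[:,1].mean()+.1)];print(len(P),P[:,:3].min(0),P[:,:3].max(0),rect(P))
```

```text
tab tri (array([ 0.4959689 , -0.25060639,  0.12829773]), np.float64(0.006461221312293038))
tab depth [ 0.49819789 -0.25365103  0.13122676] [ 0.49246568 -0.24913985  0.13590198]
foot top [ 0.54177424 -0.19694189  0.014     ] side [ 0.54579641 -0.21181632  0.014     ]
cam ctr side front [ 0.54282503 -0.2092231   0.15060182] lens tri
0.14 321 [ 0.54371657 -0.19682689  0.15947307] 0.16050074557465188 ((546.0662841796875, -196.89193725585938), (27.543432235717773, 84.5131607055664), 55.5125846862793)
0.105 141 [ 0.53255095 -0.21258791  0.11973376] 0.12033246183309898 ((562.8475341796875, -178.82861328125), (202.0257568359375, 37.294708251953125), 37.684295654296875)
0.005 1578 [ 0.55835087 -0.23163124  0.01185668] 0.011622056931621882 ((546.0460815429688, -206.86404418945312), (267.409912109375, 239.02328491210938), 3.4464633464813232)
[[0.644, -0.119, 0.106, 216.0, 155.0], [0.643, -0.122, 0.111, 217.0, 155.0], [0.645, -0.125, 0.106, 218.0, 155.0], [0.644, -0.128, 0.109, 219.0, 155.0], [0.645, -0.13, 0.107, 220.0, 155.0], [0.645, -0.133, 0.106, 221.0, 155.0], [0.641, -0.122, 0.107, 217.0,
[... 1483 characters left out ...]
0.203, 0.123, 243.0, 195.0], [0.529, -0.206, 0.12, 244.0, 195.0], [0.529, -0.209, 0.12, 245.0, 195.0], [0.529, -0.212, 0.123, 246.0, 195.0], [0.53, -0.214, 0.121, 247.0, 195.0], [0.529, -0.217, 0.125, 248.0, 195.0], [0.529, -0.22, 0.123, 249.0, 195.0], [0.529, -0.223, 0.123, 250.0, 195.0], [0.529, -0.203, 0.107, 243.0, 196.0], [0.527, -0.206, 0.119, 244.0, 196.0], [0.526, -0.209, 0.123, 245.0, 196.0], [0.527, -0.212, 0.12, 246.0, 196.0], [0.526, -0.215, 0.126, 247.0, 196.0], [0.527, -0.217, 0.122, 248.0, 196.0]]
393 [ 0.51079039 -0.23028643  0.14007234] [ 0.58534938 -0.17142     0.16377816] ((548.4367065429688, -201.15789794921875), (24.59421157836914, 81.23220825195312), 55.217979431152344)
```

Run:
```python
from h import *
from scipy.optimize import least_squares
s=load('s0');t=load('t0')
def cloud(d,u0,v0,u1,v1):
    return np.array([[*pd(d,u,v),*d['img'][v,u]] for v in range(v0,v1) for u in range(u0,u1)])
for n,d,b in(('t',t,(205,155,285,245)),('s',s,(222,160,302,250))):
    C=cloud(d,*b);r=np.hypot(C[:,0]-.545,C[:,1]+.2)
    m=(r<.08)&(C[:,2]>.007)&(C[:,2]<.02)&(C[:,3:6].min(1)>90)&(np.ptp(C[:,3:6],axis=1)<40);P=C[m][:,:2]
    hull=cv2.convexHull((P*1000).astype(np.float32)).reshape(-1,2)
    f=least_squares(lambda p:np.hypot(*(hull-p).T)-60,[545,-200],loss='soft_l1');print(n,'foot',m.sum(),C[m][:,2].mean(),f.x,f.fun.round(1)[:30])
    m=(C[:,2]>.03)&(C[:,2]<.085)&(r<.05);print(n,'column',m.sum(),C[m][:,:3].mean(0))
    for lo,hi in((.115,.127),(.127,.138)):
        m=(C[:,2]>lo)&(C[:,2]<hi)&(r<.09)&(C[:,0]<.54)
        P=C[m][:,:3];print(n,lo,len(P),P.mean(0));
        if len(P)>5:
            x=cv2.fitLine((P[:,:2]*1000).astype(np.float32),cv2.DIST_HUBER,0,.01,.01).ravel();print(x,np.degrees(np.arctan2(x[1],x[0])),P.min(0),P.max(0))
```

```text
t foot 695 0.011309374130169267 [ 546.45934056 -196.91721309] [-1.2 -2.5 -1.1 -0.3 -1.5 -2.  -0.8 -0.8 -0.9 -0.9 -0.3 -1.  -0.1 -0.2
 -0.9 -1.  -0.4 -0.4 -0.3 -1.3 -1.7 -1.4 -1.5 -1.6 -1.6 -2.  -2.5 -2.3
 -2.1 -3.9]
t column 13 [ 0.53440615 -0.19570318  0.05035535]
t 0.115 90 [ 0.51831156 -0.22329221  0.12080679]
[   0.70970297    0.70450103  517.5193     -223.5112    ] 44.78924 [ 0.48940175 -0.2546312   0.11573303] [ 0.53792031 -0.20046738  0.12654347]
t 0.127 16 [ 0.49718734 -0.24434304  0.1330011 ]
[   0.65692085    0.7539596   497.75253    -243.43884   ] 48.93454 [ 0.48974158 -0.25183857  0.12710732] [ 0.52267003 -0.21488791  0.13737555]
s foot 777 0.012237670099004267 [ 548.58974677 -196.8086155 ] [-0.1  0.  -0.8  0.3  1.4  0.2 -0.3 -0.  -0.6 -1.1 -1.1 -0.3 -1.1 -1.1
 -0.7  1.4  0.1  0.3  0.8  1.6 -0.1 -0.5 -0.3 -0.5 -0.6 -2.7 -1.8]
s column 201 [ 0.54669163 -0.20548141  0.05838023]
s 0.115 91 [ 0.51796407 -0.22934533  0.12170388]
[   0.64914715    0.76066285  515.9235     -232.5908    ] 49.522667 [ 0.491561   -0.25463882  0.1151798 ] [ 0.53947228 -0.19580311  0.12668674]
s 0.127 23 [ 0.49912991 -0.24984367  0.13295921]
[   0.8265686    0.562836   499.34634   -250.04326  ] 34.25215 [ 0.49398895 -0.25508393  0.12888001] [ 0.50405903 -0.24198449  0.13616305]
```

```bash
cat > g.py <<'E'
from h import *
C=np.array([.547,-.1968]);yaw=np.radians(46.5);cy=np.radians(55.5)
rot=lambda a:np.array([np.cos(a),np.sin(a)])
P=C+.026*rot(yaw+np.pi)
def theta(F,hx=.011,hy=.0145,ty=cy):
    X=rot(ty+np.pi/2);Y=rot(ty)
    cs=[F+a*hx*X+b*hy*Y for a in np.linspace(-1,1,9) for b in np.linspace(-1,1,9)]
    for th in np.arange(0,1.3,.01):
        n=rot(yaw+np.pi+th+np.pi/2)
        if max((c-P)@n for c in cs)<-.0045: return th   # between tab 4 and tail 5.5 half width
    return 9
E
python3 - <<'E'
from g import *
from scipy.spatial.transform import Rotation as Ro
st=manip.get_state();w,x,y,z=st['ee_rot'];R=Ro.from_quat([x,y,z,w]).as_matrix();print(R.round(3))
T=P+.045*rot(yaw+np.pi);push=rot(cy-np.pi/2);print('P',P,'T',T,'push',push)
F0=T-.032*push;print('F0',F0, 'd tool',R.T@(np.array([*F0,.2305])-st['position'])/.04)
for k in np.arange(0,.08,.004):
    F=F0+k*push;th=theta(F);l=(F-C);print(round(k,3),F.round(4),round(th,2), 'stand',(l@rot(yaw)).round(3),(l@rot(yaw+np.pi/2)).round(3))
t=load('t0');print('red',[pd(t,u,v).round(3).tolist() for u,v in((177,205),(172,208),(183,199))])
E
```

```text
[[-0.896  0.445 -0.001]
 [ 0.445  0.896 -0.001]
 [ 0.    -0.002 -1.   ]]
P [ 0.52910278 -0.21565973] T [ 0.49812683 -0.24830158] push [ 0.82412619 -0.56640624]
F0 [ 0.47175479 -0.23017658] d tool [-13.12352843 -14.27328788   0.02128865]
0.0 [ 0.4718 -0.2302] 0.0 stand -0.076 0.032
0.004 [ 0.4751 -0.2324] 0.0 stand -0.075 0.028
0.008 [ 0.4783 -0.2347] 0.0 stand -0.075 0.024
0.012 [ 0.4816 -0.237 ] 0.0 stand -0.074 0.02
0.016 [ 0.4849 -0.2392] 0.04 stand -0.074 0.016
0.02 [ 0.4882 -0.2415] 0.1 stand -0.073 0.012
0.024 [ 0.4915 -0.2438] 0.18 stand -0.072 0.008
0.028 [ 0.4948 -0.246 ] 0.31 stand -0.072 0.004
0.032 [ 0.4981 -0.2483] 0.44 stand -0.071 0.0
0.036 [ 0.5014 -0.2506] 0.57 stand -0.07 -0.004
0.04 [ 0.5047 -0.2528] 0.68 stand -0.07 -0.008
0.044 [ 0.508  -0.2551] 0.78 stand -0.069 -0.012
0.048 [ 0.5113 -0.2574] 0.88 stand -0.068 -0.016
0.052 [ 0.5146 -0.2596] 0.95 stand -0.068 -0.02
0.056 [ 0.5179 -0.2619] 1.02 stand -0.067 -0.024
0.06 [ 0.5212 -0.2642] 1.08 stand -0.067 -0.028
0.064 [ 0.5245 -0.2664] 1.13 stand -0.066 -0.032
0.068 [ 0.5278 -0.2687] 1.18 stand -0.065 -0.036
0.072 [ 0.5311 -0.271 ] 1.22 stand -0.065 -0.04
0.076 [ 0.5344 -0.2732] 1.25 stand -0.064 -0.043
red [[0.487, -0.03, 0.148], [0.479, -0.017, 0.146], [0.505, -0.044, 0.144]]
```

Call:
{"api": "play_rows", "payload": {"motion": [[-1, -1.08, 0, 0.2, 40], [-2, -2.16, 0, 0.4, 0], [-3, -3.24, 0, 0.6, 0], [-4, -4.32, 0, 0.8, 0], [-5, -5.4, 0, 0.8, 0]], "newtons": 20}}

```text
clock: 0.72
position: [0.3388, 0.2308, 0.2311]
ee_rot: [0.0, 0.295, 0.955, -0.0]
contact_force: [1.1, -0.8, -0.1]
width: 0.0
gripper_force: 0.0
```

Call:
{"api": "play_rows", "payload": {"motion": [[-1.1, -0.9, 0, 0, 0], [-2.2, -1.8, 0, 0, 0], [-3.3, -2.7, 0, 0, 0], [-4.4, -3.6, 0, 0, 0], [-5.5, -4.5, 0, 0, 0]]}}

```text
clock: 1.35
position: [0.4186, -0.0419, 0.2312]
ee_rot: [0.0, 0.296, 0.955, 0.0]
contact_force: [0.9, 0.6, -0.8]
width: -0.0
gripper_force: 0.0
```

```bash
cat > m.py <<'E'
from g import *
from scipy.spatial.transform import Rotation as Ro
def rel(X):
    st=manip.get_state();w,x,y,z=st['ee_rot'];R=Ro.from_quat([x,y,z,w]).as_matrix()
    print('at',st['clock'],st['position'].round(4),'y ang',np.degrees(np.arctan2(R[1,1],R[0,1])).round(2),'F',st['contact_force'].round(1),'w',st['width'],'move',(R.T@(np.array(X)-st['position'])/.04).round(3))
E
python3 -c "
from m import *
rel([.4718,-.2302,.2305])"
```

```text
at 1.35 [ 0.4186 -0.0419  0.2312] y ang 55.58 F [ 0.9  0.6 -0.8] w -3.9437750605045894e-05 move [-3.757 -3.131  0.016]
```

Call:
{"api": "play_rows", "payload": {"motion": [[-1, -0.9, 0, 0, 0], [-2, -1.7, 0, 0, 0], [-3, -2.5, 0, 0, 0], [-3.75, -3.1, 0, 0, 0], [-3.75, -3.1, 0, 0, 0]]}}

```text
clock: 1.98
position: [0.4728, -0.2298, 0.2304]
ee_rot: [-0.0, 0.297, 0.955, -0.0]
contact_force: [0.2, 0.9, -0.6]
width: 0.0002
gripper_force: 0.0
```

Run:
```python
from m import *
rel([.4718,-.2302,.116])
a=snap('side','s1');b=snap('top','t1')
crop('s1',205,90,305,250,3,'c1');crop('t1',205,140,305,300,3,'c2')
cv2.imwrite('pics/v1.png',np.hstack([cv2.imread('pics/c1.png'),cv2.imread('pics/c2.png')]))
```

```text
at 1.975 [ 0.4728 -0.2298  0.2304] y ang 55.42 F [ 0.2  0.9 -0.6] w 0.00019860463994119472 move [ 0.015 -0.021  2.86 ]
```

View pics/v1.png

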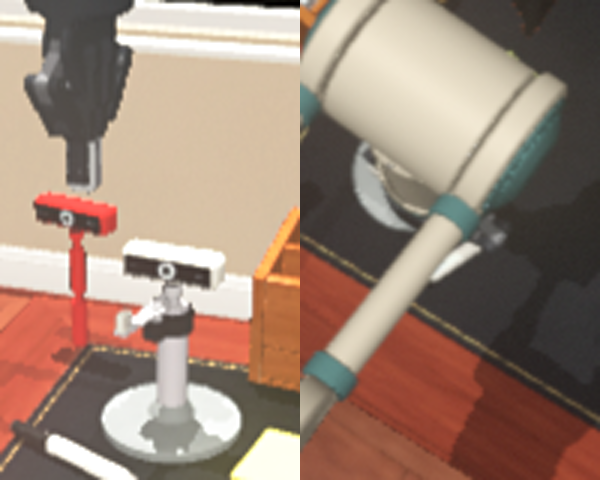

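The gripper is behind the tab in the side view, with its tip at about px (233,153) and the tab at (246,198). I compare the tip with the TCP projection, then descend.

Run:
```python
from m import *
s=load('s1');p=manip.get_state()['position'];print(proj(s,[p,[.498,-.2483,.128]]))
```

```text
[[231.40906938 152.08573609]
 [245.50157043 197.28355919]]
```

Call:
{"api": "play_rows", "payload": {"motion": [[0, 0, 1, 0, 0], [0, 0, 2, 0, 0], [0, 0, 2.5, 0, 0], [0, 0, 2.85, 0, 0], [0, 0, 2.85, 0, 0]]}}

```text
clock: 2.7
position: [0.4718, -0.2261, 0.1168]
ee_rot: [-0.001, 0.295, 0.955, 0.0]
contact_force: [0.5, -0.4, 0.7]
width: -0.0001
gripper_force: 0.0
```

```bash
python3 -c "
from m import *
rel([.5097,-.2562,.116])"
```

```text
at 2.7 [ 0.4718 -0.2261  0.1168] y ang 55.65 F [ 0.5 -0.4  0.7] w -0.00013923429282040325 move [-1.208 -0.086  0.017]
```

Call:
{"api": "play_rows", "payload": {"motion": [[-0.2, -0.02, 0, 0, 0], [-0.4, -0.03, 0, 0, 0], [-0.55, -0.05, 0, 0, 0], [-0.7, -0.06, 0, 0, 0], [-0.8, -0.07, 0, 0, 0]]}}

```text
clock: 3.32
position: [0.4975, -0.2478, 0.1173]
ee_rot: [-0.0, 0.296, 0.955, 0.0]
contact_force: [-2.5, 1.4, -0.1]
width: 0.0
gripper_force: 0.5
```

Call:
{"api": "play_rows", "payload": {"motion": [[-0.1, 0, 0, 0, 0], [-0.2, 0, 0, 0, 0], [-0.3, 0, 0, 0, 0], [-0.4, 0, 0, 0, 0], [-0.4, 0, 0, 0, 0]]}}

```text
clock: 3.95
position: [0.5109, -0.2571, 0.1173]
ee_rot: [0.0, 0.296, 0.955, -0.0]
contact_force: [0.2, 0.2, 0.2]
width: 0.0001
gripper_force: 0.0
```

Run:
```python
from m import *
rel([.5097,-.2562,.116])
snap('side','s2');crop('s2',215,150,305,250,6,'v2')
```

```text
at 3.95 [ 0.5109 -0.2571  0.1173] y ang 55.6 F [0.2 0.2 0.2] w 0.00012663104428738435 move [0.037 0.002 0.033]
```

View pics/v2.png

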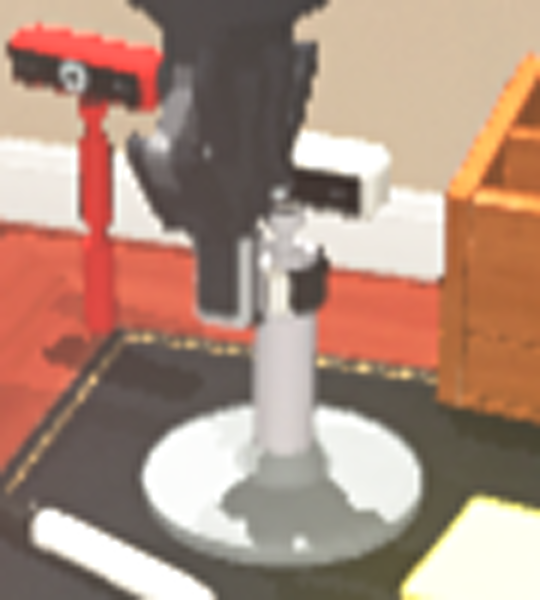

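The finger has swung the tail forward: the tab is at about px (260,195), toward the camera. I back off and rise, then measure the catch angle.

Call:
{"api": "play_rows", "payload": {"motion": [[0.2, 0, 0, 0, 0], [0.5, 0, 0, 0, 0], [0.5, 0, -1, 0, 0], [0.5, 0, -2, 0, 0], [0.5, 0, -3, 0, 85]]}}

```text
clock: 4.62
position: [0.4928, -0.2446, 0.2385]
ee_rot: [-0.0, 0.296, 0.955, 0.0]
contact_force: [0.4, -0.1, -0.3]
width: 0.0167
gripper_force: 0.0
```

Run:
```python
from m import *
rel([.547,-.1968,.235])
s=snap('side','s3');crop('s3',215,150,305,250,6,'v3')
T=lambda th:[*(P+.045*rot(yaw+np.pi+th)),.128]
print([proj(s,T(a)).round(1).tolist() for a in(.6,.75,.9,1.0)])
```

```text
at 4.625 [ 0.4928 -0.2446  0.2385] y ang 55.6 F [ 0.4 -0.1 -0.3] w 0.016663124033070086 move [-0.442  1.751  0.087]
[[[256.9, 198.6]], [[259.8, 198.4]], [[262.7, 198.0]], [[264.5, 197.7]]]
```

View pics/v3.png

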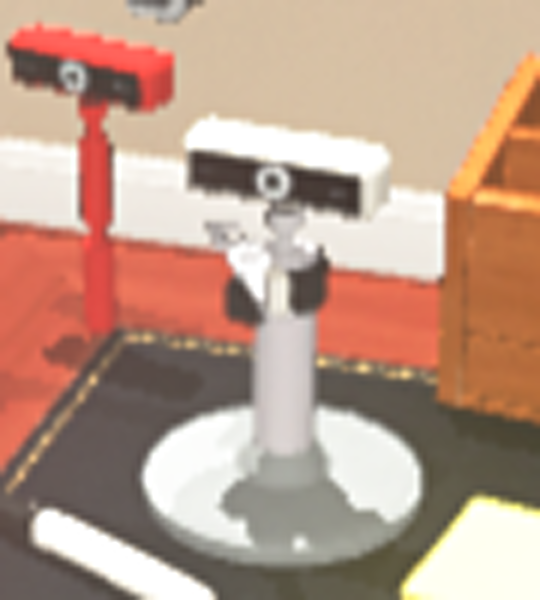

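The tab is now at about px (260,197.5), i.e. theta ≈ 0.76, with the fork prong out at (252,189). Quick depth check, then the move over the camera.

Run:
```python
from m import *
s=load('s3')
Q=np.array([pd(s,u,v) for v in range(190,206) for u in range(253,270)])
Q=Q[(Q[:,2]>.124)&(Q[:,2]<.139)&(np.hypot(*(Q[:,:2]-P).T)>.03)&(np.hypot(*(Q[:,:2]-P).T)<.06)]
a=np.arctan2(*(Q[:,:2]-P).T[::-1])-yaw-np.pi;print(len(Q),Q.mean(0),np.median((a+np.pi)%(2*np.pi)-np.pi))
```

```text
27 [ 0.52989283 -0.2627828   0.13147852] 0.7810960604430921
```

Call:
{"api": "play_rows", "payload": {"motion": [[-0.2, 0.8, -0.2, 0, 85], [-0.44, 1.75, -0.2, 0, 85], [-0.44, 1.75, -0.2, 0, 85], [-0.44, 1.75, -0.2, 0, 85], [-0.44, 1.75, -0.2, 0, 85]]}}

```text
clock: 5.3
position: [0.547, -0.1979, 0.2452]
ee_rot: [-0.0, 0.296, 0.955, -0.0]
contact_force: [-0.1, 0.7, 0.6]
width: 0.0847
gripper_force: 0.0
```

Run:
```python
from m import *
rel([.547,-.197,.136])
```

```text
at 5.3 [ 0.547  -0.1979  0.2452] y ang 55.55 F [-0.1  0.7  0.6] w 0.08472562896562216 move [0.011 0.021 2.729]
```

Call:
{"api": "play_rows", "payload": {"motion": [[0, 0, 1, 0, 85], [0, 0, 2, 0, 85], [0, 0, 2.5, 0, 85], [0, 0, 2.7, 0, 85], [0, 0, 2.7, 0, 60]]}}

```text
clock: 5.92
position: [0.5477, -0.198, 0.1373]
ee_rot: [-0.0, 0.296, 0.955, 0.0]
contact_force: [-0.2, 0.1, 0.4]
width: 0.0697
gripper_force: 0.0
```

Call:
{"api": "play_rows", "payload": {"motion": [[0, 0, 0, 0, 45], [0, 0, 0, 0, 35], [0, 0, 0, 0, 32], [0, 0, 0, 0, 32], [0, 0, 0, 0, 32]], "newtons": 20}}

```text
clock: 6.55
position: [0.548, -0.1975, 0.1374]
ee_rot: [0.0, 0.296, 0.955, 0.0]
contact_force: [-0.2, -0.9, 0.3]
width: 0.0323
gripper_force: 0.0
```

Run:
```python
from m import *
rel([.547,-.197,.136])
a=snap('side','s4');b=snap('top','t4')
crop('s4',215,130,305,230,4,'c1');crop('t4',195,140,285,240,4,'c2')
cv2.imwrite('pics/v4.png',np.hstack([cv2.imread('pics/c1.png'),cv2.imread('pics/c2.png')]))
```

```text
at 6.55 [ 0.548  -0.1975  0.1374] y ang 55.6 F [-0.2 -0.9  0.3] w 0.032274708451219915 move [ 0.027 -0.003  0.034]
```

View pics/v4.png

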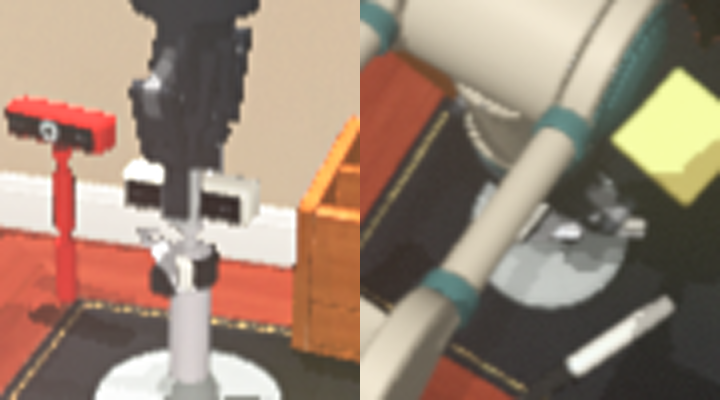

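The fingers straddle the camera (side crop: finger front at (183,190), i.e. px (261,177)), clear of the fork. I close gently.

Call:
{"api": "play_rows", "payload": {"motion": [[0, 0, 0, 0, 30], [0, 0, 0, 0, 29], [0, 0, 0, 0, 28], [0, 0, 0, 0, 27.5], [0, 0, 0, 0, 27]], "newtons": 20}}

```text
clock: 7.28
position: [0.5481, -0.1971, 0.1373]
ee_rot: [0.0, 0.296, 0.955, 0.0]
contact_force: [0.8, 1.5, -0.1]
width: 0.027
gripper_force: 0.9
```

Call:
{"api": "play_rows", "payload": {"motion": [[0, 0, 0, 0, 25], [0, 0, 0, 0, 22], [0, 0, 0, 0, 22], [0, 0, 0, 0, 22]], "newtons": 25}}

```text
clock: 7.78
position: [0.5483, -0.1968, 0.1375]
ee_rot: [0.0, 0.296, 0.955, 0.001]
contact_force: [1.0, 4.4, 2.9]
width: 0.0257
gripper_force: 25.1
```

Call:
{"api": "play_rows", "payload": {"motion": [[0, 0.015, 0, 0, 22], [0, 0.02, -0.05, 0, 22], [0, 0.02, -0.1, 0, 22], [0, 0.02, -0.15, 0, 22], [0, 0.02, -0.2, 0, 22]]}}

```text
clock: 8.4
position: [0.5482, -0.1968, 0.145]
ee_rot: [-0.0, 0.296, 0.955, 0.0]
contact_force: [3.3, 2.3, -4.6]
width: 0.0254
gripper_force: 24.8
```

```bash
python3 -c "
from m import *
rel([.5483,-.1968,.1375+.055]);s=manip.get_state();print(s['moment'],s['gripper_force'])"
```

```text
at 8.4 [ 0.5482 -0.1968  0.145 ] y ang 55.6 F [ 3.3  2.3 -4.6] w 0.025369868714870025 move [-2.000e-03  1.000e-03 -1.187e+00]
[ 0.76663308 -0.52871355 -0.00572194] 24.848675429821014
```

Call:
{"api": "play_rows", "payload": {"motion": [[0, 0.02, -0.05, 0, 22], [0, 0.03, -0.1, 0, 22], [0, 0.03, -0.15, 0, 22], [0, 0.03, -0.2, 0, 22], [0, 0.03, -0.25, 0, 22]]}}

```text
clock: 9.02
position: [0.549, -0.1963, 0.1556]
ee_rot: [0.0, 0.296, 0.955, -0.0]
contact_force: [0.8, -0.5, -2.8]
width: 0.0255
gripper_force: 25.2
```

```bash
python3 -c "
from m import *
rel([.5483,-.1968,.1375+.055]);s=manip.get_state();print(s['moment'],s['gripper_force'])"
```

```text
at 9.025 [ 0.549  -0.1963  0.1556] y ang 55.6 F [ 0.8 -0.5 -2.8] w 0.02552032767678715 move [ 0.007 -0.021 -0.922]
[-0.00643838 -0.01841212  0.00617844] 25.188318192958832
```

Call:
{"api": "play_rows", "payload": {"motion": [[0, 0, -0.1, 0, 22], [0, 0, -0.2, 0, 22], [0, 0, -0.3, 0, 22], [0, 0, -0.4, 0, 22], [0, 0, -0.5, 0, 22]]}}

```text
clock: 9.65
position: [0.5489, -0.196, 0.1755]
ee_rot: [-0.0, 0.296, 0.955, -0.0]
contact_force: [-0.8, -0.4, -3.0]
width: 0.0259
gripper_force: 25.1
```

Call:
{"api": "play_rows", "payload": {"motion": [[0, 0, -0.1, 0, 22], [0, 0, -0.2, 0, 22], [0, 0, -0.3, 0, 22], [0, 0, -0.36, 0, 22], [0, 0, -0.36, 0, 22]]}}

```text
clock: 10.28
position: [0.5491, -0.196, 0.19]
ee_rot: [0.0, 0.296, 0.955, -0.0]
contact_force: [-0.1, -0.3, -2.7]
width: 0.0256
gripper_force: 25.2
```

Run:
```python
from m import *
rel([.549,-.1963,.1375+.055]);print(manip.get_state()['moment'])
s=snap('side','s5');crop('s5',225,130,295,215,7,'v5')
for d,nm in((load('s0'),'before'),(s,'after')):
    # camera top/bottom edge heights from depth on the front panel
    Q=np.array([pd(d,u,v) for v in range(140,200) for u in list(range(250,256))+list(range(268,276))]);Q=Q[(np.hypot(Q[:,0]-.547,Q[:,1]+.197)<.05)&(Q[:,2]>.13)]
    print(nm,len(Q),np.percentile(Q[:,2],[1,5,50,95,99]).round(4))
```

```text
at 10.275 [ 0.5491 -0.196   0.19  ] y ang 55.6 F [-0.1 -0.3 -2.7] w 0.025633461295706563 move [-0.003 -0.007 -0.063]
[-0.22649168  0.18630666 -0.01334177]
before 176 [0.139  0.1407 0.1558 0.1631 0.1634]
after 261 [0.1916 0.1939 0.2133 0.2468 0.2532]
```

View pics/v5.png

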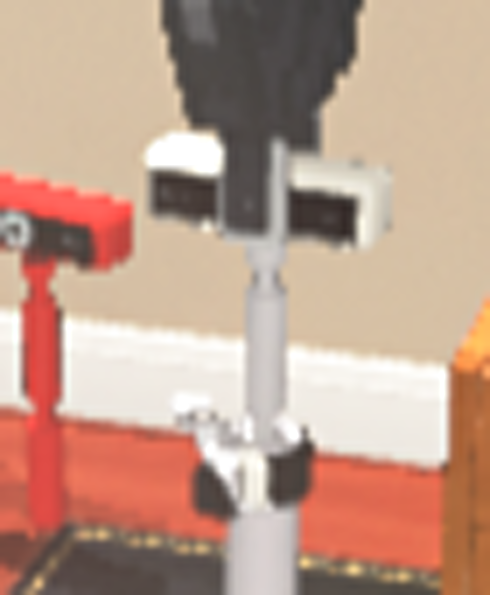

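```bash
cat > tm.py <<'E'
from m import *
import sys
a=load('s0');b=load(sys.argv[1])
for nm,(u0,v0,u1,v1),X in(('R',(271,170,283,190),None),('L',(244,167,254,184),None)):
    k=8;up=lambda d:cv2.resize(cv2.cvtColor(d['img'],cv2.COLOR_RGB2GRAY),None,fx=k,fy=k,interpolation=cv2.INTER_CUBIC)
    A=up(a)[v0*k:v1*k,u0*k:u1*k];B=up(b)[130*k:185*k,235*k:295*k]
    r=cv2.matchTemplate(B,A,cv2.TM_CCOEFF_NORMED);_,mx,_,l=cv2.minMaxLoc(r)
    du,dv=l[0]/k+235-u0,l[1]/k+130-v0
    c=np.array([(u0+u1)/2,(v0+v1)/2]);W=pz(a,*c,.150)  # approx height
    hs=np.arange(.03,.07,.0001);pr=proj(a,[W+[0,0,h] for h in hs]);i=np.argmin(abs(pr[:,1]-c[1]-dv))
    print(nm,mx.__round__(3),du,dv,'rise',hs[i],'pred du',pr[i,0]-c[0])
E
python3 tm.py s5
```

```text
R 0.903 0.75 -21.25 rise 0.05339999999999986 pred du 0.6008257517177071
L 0.935 0.0 -20.75 rise 0.05339999999999986 pred du -0.16948898526180756
```

Call:
{"api": "play_rows", "payload": {"motion": [[0, 0, -0.03, 0, 22], [0, 0, -0.05, 0, 22], [0, 0, -0.05, 0, 22], [0, 0, -0.05, 0, 22], [0, 0, -0.05, 0, 22]]}}

```text
clock: 10.95
position: [0.549, -0.1959, 0.1916]
ee_rot: [-0.0, 0.296, 0.955, 0.0]
contact_force: [-1.0, -0.4, -3.5]
width: 0.0258
gripper_force: 25.2
```

```bash
python3 - <<'E'
from m import *
s=snap('side','s6');rel([.549,-.1963,.1375+.055]);print(manip.get_state()['moment'])
Q=np.array([pd(s,u,v) for v in range(190,206) for u in range(253,270)])
Q=Q[(Q[:,2]>.124)&(Q[:,2]<.139)&(np.hypot(*(Q[:,:2]-P).T)>.03)&(np.hypot(*(Q[:,:2]-P).T)<.06)]
a=np.arctan2(*(Q[:,:2]-P).T[::-1])-yaw-np.pi;print('catch',len(Q),np.median((a+np.pi)%(2*np.pi)-np.pi))
a=load('s0')
for d,z in((a,.150),(s,.205)): # depth of camera's right-end top surface: max z
    Q=np.array([pd(d,u,v) for v in range(140,192) for u in range(271,282)]);Q=Q[(np.hypot(Q[:,0]-.547,Q[:,1]+.197)<.05)&(abs(Q[:,2]-z)<.02)]
    print(len(Q),np.percentile(Q[:,2],[3,90,97]).round(4))
E
python3 tm.py s6
```

```text
at 11.0 [ 0.549  -0.1959  0.1916] y ang 55.6 F [-0.9 -1.9 -2.5] w 0.025412980248676022 move [-0.006 -0.008 -0.021]
[-0.28907969  0.28833866 -0.01612077]
catch 27 0.7805174183841483
104 [0.1398 0.1624 0.163 ]
119 [0.1948 0.2166 0.2173]
R 0.889 0.75 -22.125 rise 0.055599999999999844 pred du 0.6263513552951281
L 0.927 -0.125 -21.375 rise 0.05489999999999985 pred du -0.17441135612017433
```

```bash
python3 -c "
from rig import manip
print(manip.sign_off())"
```

```text
the job is handed in; nothing more can be done
None
```

The catch is open at about 0.78 rad, and the gripper is holding the camera 55 mm up (within about 1 mm by my measurements), with the lower groove level with the catch plate. The job is handed in at about 11 s; no verdict was returned.

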